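# Close the V-block cradle and hold a lens barrel pressed in it

## Task

Slide the loose V-block along its channel until it butts flush against the fixed V-block, then fetch the lens barrel from its wooden rest and lay it lengthwise in the V, centred over the joint between the two blocks. Press it straight down with about 15 N (never ramming it with more than 60 N) so that it bears on both sloping flanks of both blocks, and finish while still holding it pressed there, in the grip or under the fingertips; leave the spool, the jar and the circuit board where they are.

Things in the scene. Friction and masses are not known exactly. Their poses are not given: they have to be found in the camera images.
- bed: fixed grey plate, 176 x 74 x 8 mm, with two guide rails (8 mm wide, tops 16 mm above the table, 51.5 mm apart inside) forming a channel along its x axis. Origin: on the table, under the joint, i.e. the inner end face of the fixed aluminium V-block, which fills x = 0 to 48 mm. Plate spans x = -118 to +58 mm. x along the groove, roughly the world's +y; y across, z up. Stands at left or right
- seat (a point): point on the bed, 61.7 mm above the table, straight above the bed's origin: where the centre of the barrel lies when fully seated and centred over the joint. Axes as the bed's
- slide_block: loose aluminium V-block, 48 mm long (x), 0.2-0.34 kg; same section as the fixed one: foot 50 mm wide, 10 mm high, slippery, 1.5 mm play in the channel; above it upright sides 36.6 mm apart up to 33 mm; top edges at 40 mm; 90 degree V, mouth 32.4 mm wide, bottom line at 24 mm. Origin: centre of underside, 8 mm above the table; axes as bed. Starts 20-60 mm from the fixed block; flush at bed x = -24 mm
- barrel: dark steel cylindrical lens barrel, 42 mm diameter, 104 mm long, about 0.2 kg, glass at both ends, two bright bands. Origin: its centre, on its axis; x along its axis (it may be rolled about x at will). It starts lying on the rest, its axis 29.8 mm above the table
- rest: fixed wooden rest, 70 x 26 mm, 11 mm high, with two dowels along its x axis on which the barrel lies. Origin: centre of the underside, on the table
- fixed_left: +y flank (45 degree sloping face, ground and waxed, slippery) of the fixed V-block. Origin: on the bottom line of the V at mid-length of that block, 32 mm above the table; axes as the bed's
- fixed_right: -y flank of the fixed V-block, origin and axes as fixed_left
- slide_left: +y flank of the loose V-block. Origin: on the bottom line of its V at mid-length, 24 mm above the underside; axes as the loose block's
- slide_right: -y flank of the loose V-block, origin and axes as slide_left
- spool: bystander: grey wire spool, 48 mm diameter, 34 mm high. Origin: centre of the underside
- jar: bystander: small glass jar with white cap, 48 mm diameter, 50 mm high. Origin: centre of the underside
- circuit: bystander: small green circuit board, 70 x 50 mm, about 13 mm high. Origin: centre of the underside
Not all that is in view belongs to the job. Leave any purple look-alike of the slide_block alone. There is more than one size of the bed; the job needs the smaller.

How it is judged:
By the outcome, as a careful person would: the job done as asked, in the order asked, and still so for the second after the job is handed in, while the arm keeps its last pose, push and grip.
It also fails if it takes over 64 s, if anything falls off the work surface, if the arm or the gripper's body presses on something with over 40 N, if the wrist force passes 120 N, or if a joint passes its speed limit or range.

## Robot

A 6-joint arm with a two-finger parallel gripper is mounted at the origin on the work surface. World frame = base frame: x ahead of the robot, y to its left, z up, the work surface at z = 0. Lengths are in m, angles in rad, forces in N, time in s.
With the tool pointing down it reaches from about 0.35 to 0.85 m from the base axis. Payload 8.1 kg.
Tool frame: the origin (TCP) lies at the very end of the fingers, on their centre line; the grasp point (between the pads) lies 19 mm behind it (pinch_z is the distance from the TCP to the grasp point, in m); z points along the fingers, y is the direction in which the jaws open and shut (so a half turn about z gives the same grasp; the last joint's range is limited). The gripper opens to 93 mm and grips with 3 to 60 N. Pads are 15 mm wide; open, the fingers measure 128 mm over their backs; the gripper's body (75 mm by 188 mm) begins 65 mm behind the grasp point.
Start: joints at [1.234, 0.13, 1.488, -0, 1.523, -0.085], TCP at [0.149, 0.581, 0.219] pointing down, gripper open.
Joint ranges: [-2.96, 2.96], [-0.89, 2.26], [0.02, 2.5], [-1.34, 4.48], [0, 2.73], [-2.66, 2.66]. Speed limits (rad/s): [2.39, 2.39, 2.79, 3.14, 3.14, 3.14].

## Interface

Orientations are given as a rotation vector (axis times angle).
In Python, from plant import * gives the robot as it stands.
- The arm moves only by the tool move_arm, never from a script. Its argument "series" is a list of rows, each a list of 7 numbers: the shift along the tool's x, y, z each as a share of 10 cm, from -1 to 1, then the turn, a rotation vector about the tool's x, y, z each as a share of 180 degrees, from -1 to 1, then the opening, from -1 (shut) to 1 (fully open). In form: [[dx, dy, dz, rx, ry, rz, jaw], ...]. A call has 1 to 8 rows; each row is the pose to reach, as a shift and turn from the pose commanded when the call began, along the tool's axes at that moment, turning the shorter way round; what a row does not reach only later rows make up. A row lasts 1/10 s, in which the tool goes at most 50 mm and 8.59 degrees, less where a joint would pass 70% of its speed; a pose out of reach is approached as far as the arm can. A call with a number of a shift or a turn outside -1 to 1 is refused whole. A call with a gripper value outside its range is refused whole. The fingers move at their own pace and stop on an object; "squeeze" is the grip in N (left out, the last holds). Time passes only in rows, so rows that repeat a pose let the fingers close. It gives the time, the measured TCP pose, the force and the opening at its end, in the units of the state.
- read_state(): the state, without advancing time (a new reading comes with each control period).
- read_camera(name): name is "scene" or "top"; returns a dict with "frame" (384x512x3 uint8, red, green, blue), "K" (3x3 intrinsics, pixels), "rvec" (rotation vector, rad) and "tvec" (3), from world to camera coordinates, as OpenCV has them. Camera axes: x right, y down, z forward; pixel columns grow to the right and rows downward; lengths in m; the calibration is good to about 2 mm. A picture is of the moment at which its call begins. There is no depth.
- close_job(): hands the job in, once; it reports no verdict.
The state is a dict: "t": time; "q": joint angles; "dq": joint speeds; "joint_torque": joint torques, N m; "tool_pos": TCP position; "orientation": TCP orientation; "force": force on the tool from outside, world axes, zero at the start; "wrist_torque": the same for the moment, N m; "opening": finger opening in m.
Only numpy, scipy, OpenCV 4.12 (cv2) and the standard library are available. Lean on these libraries where they do the work, as an engineer would, in place of code of your own. Each camera call takes 0.05 s, during which the arm holds its last target.

## Working session

There is one attempt and no reset: what is moved stays moved. The work goes in short steps, Python scripts to look and compute and a tool call to move; the robot and the scene stay as the last step left them, time stands still between calls to the robot, and variables do not carry over. Pictures are saved under pics/ and viewed, and the job is handed in when it is done.

Besides the shell and the picture viewer there is one more tool, called after "Call:" as name(argument=value, ...), one argument or row to a line, values as JSON. move_arm: Moves the arm, as the interface text tells. Shift numbers are shares of 10 cm and turn numbers shares of 180 degrees, none past 1 either way. Its arguments: {"type":"object","properties":{"series":{"type":"array","items":{"type":"array","items":{"type":"number"}}},"squeeze":{"type":"number"}},"required":["series"]}

```bash
ls; mkdir -p pics
python3 - <<'E'
from plant import *
import cv2,pickle
s=read_state();print(s)
for n in("scene","top"):
    c=read_camera(n);pickle.dump(c,open(f"pics/{n}0.pkl","wb"));cv2.imwrite(f"pics/{n}0.png",c["frame"][:,:,::-1])
    print(n,c["K"],c["rvec"],c["tvec"])
E
```

```text
pics
{'t': 0.0, 'q': array([ 1.23360063e+00,  1.31150069e-01,  1.48924969e+00,  1.43264755e-05,
        1.52297771e+00, -8.54159975e-02]), 'dq': array([ 7.94901829e-05,  1.80832003e-03, -2.63596421e-04,  2.31393927e-04,
       -2.74028944e-03,  4.37831716e-04]), 'joint_torque': array([-1.63595661e-03, -5.59836209e+01, -4.91761672e+01,  7.64914951e-02,
        3.53678316e-02, -1.58482717e-04]), 'tool_pos': array([0.14927692, 0.58056703, 0.21761031]), 'orientation': array([-3.94402982e-01, -3.11634456e+00,  2.73616875e-03]), 'force': array([-0.27396833,  0.37901954,  0.13289089]), 'wrist_torque': array([ 0.01340839, -0.00655046,  0.00140531]), 'opening': 0.09307143634247202}
scene [[357.88116578   0.         253.94108577]
 [  0.         357.88116578 192.05009711]
 [  0.           0.           1.        ]] [ 2.07654568  0.83703918 -0.39351137] [-0.49124217 -0.18519656  1.25605331]
top [[403.38383086   0.         260.9580593 ]
 [  0.         403.38383086 188.15572186]
 [  0.           0.           1.        ]] [ 2.09505673 -2.11840332  0.22123094] [0.06503004 0.6178224  0.8638164 ]
```

View pics/scene0.png

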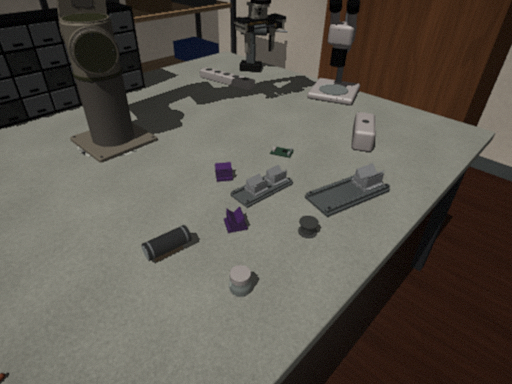

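View pics/top0.png

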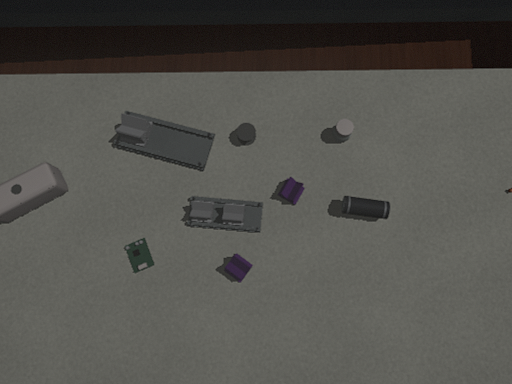

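The top view shows the smaller bed at about (225,214), holding two grey blocks at (202,211) and (233,213). A larger bed is at (165,140). The barrel is at (366,208), the purple look-alikes at (291,190) and (237,267), the spool at (246,133), the jar at (343,129) and the circuit board at (139,255). I'll enlarge this to confirm.

```bash
cat > h.py <<'E'
import numpy as np,cv2,pickle
def load(n): return pickle.load(open(f"pics/{n}.pkl","rb"))
def ray(c,px,z):
    p=cv2.undistortPoints(np.array([[px]],float),c["K"],None)[0,0]
    R=cv2.Rodrigues(c["rvec"])[0];d=R.T@np.array([p[0],p[1],1]);o=-R.T@c["tvec"]
    return o+d*(z-o[2])/d[2]
def proj(c,P):
    return cv2.projectPoints(np.array(P,float).reshape(-1,3),c["rvec"],c["tvec"],c["K"],None)[0][:,0]
E
python3 - <<'E'
from h import *
t=load("top0");s=load("scene0")
for n,p in dict(fix=(202,211),sl=(233,213),bar=(366,208),big=(165,140)).items(): print(n,ray(t,p,.04 if n!='bar' else .03))
for c in (t,s): print(-cv2.Rodrigues(c["rvec"])[0].T@c["tvec"])
def up(f,x0,y0,w,h,k): return cv2.convertScaleAbs(cv2.resize(f[y0:y0+h,x0:x0+w,::-1],None,fx=k,fy=k,interpolation=cv2.INTER_CUBIC),alpha=1.8)
cv2.imwrite("pics/a.png",np.vstack([up(t["frame"],176,186,100,56,8)]))
cv2.imwrite("pics/b.png",up(s["frame"],222,155,80,56,10))
cv2.imwrite("pics/c.png",up(t["frame"],320,180,80,50,10))
E
```

```text
fix [0.57101043 0.19715723 0.04      ]
sl [0.56544707 0.12438233 0.04      ]
bar [ 0.57537913 -0.19009562  0.03      ]
big [0.7471663  0.29107705 0.04      ]
[0.42130858 0.05523929 0.97547932]
[ 1.11540345 -0.48540738  0.61118031]
```

View pics/a.png

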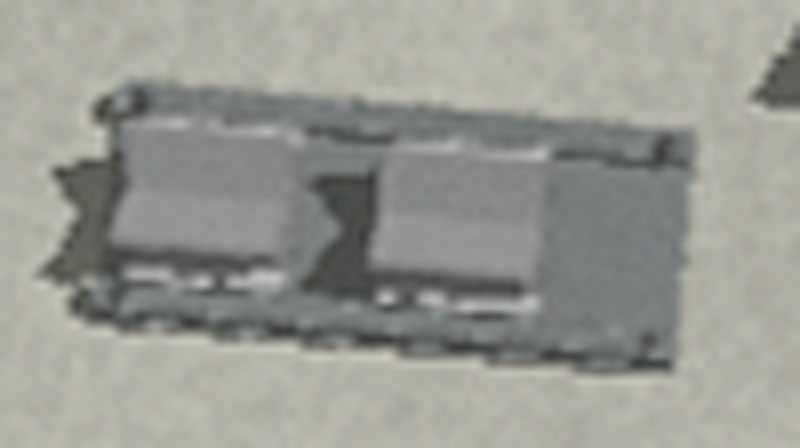

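View pics/b.png

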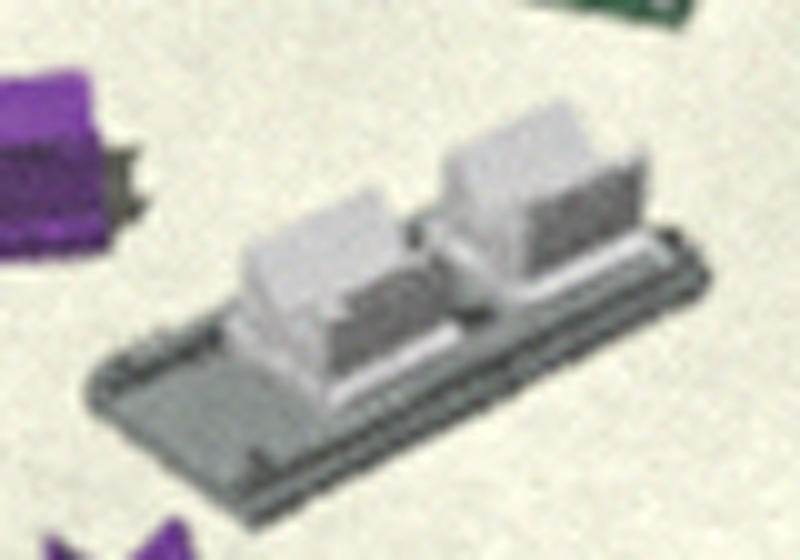

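View pics/c.png

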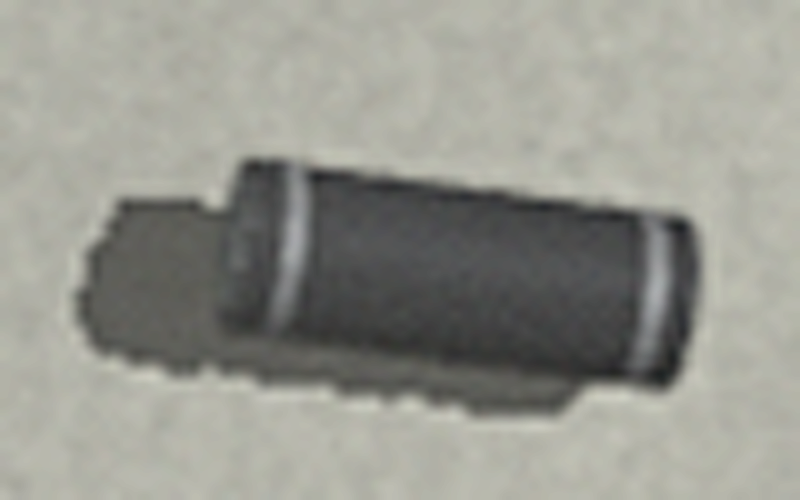

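```bash
cat >> h.py <<'E'
def crop(c,x0,y0,w,h,k,name,a=None):
    f=c["frame"][y0:y0+h,x0:x0+w,::-1].astype(float)
    lo,hi=np.percentile(f,1),np.percentile(f,99.5) if a is None else a
    f=np.clip((f-lo)/(hi-lo),0,1)**.8*255
    im=cv2.resize(f.astype(np.uint8),None,fx=k,fy=k,interpolation=cv2.INTER_LANCZOS4)
    for i in range(0,w,5):
        cv2.line(im,(int((i+.5)*k),0),(int((i+.5)*k),4 if i%10 else 10),(0,0,255),1)
        if i%10==0: cv2.putText(im,str(x0+i),(int((i+.5)*k)+2,12),0,.35,(0,0,255))
    for i in range(0,h,5):
        cv2.line(im,(0,int((i+.5)*k)),(4 if i%10 else 10,int((i+.5)*k)),(0,0,255),1)
        if i%10==0: cv2.putText(im,str(y0+i),(2,int((i+.5)*k)-2),0,.35,(0,0,255))
    cv2.imwrite(name,im)
E
python3 - <<'E'
from h import *
t=load("top0");s=load("scene0")
crop(t,182,192,50,38,16,"pics/d.png");crop(t,218,194,50,38,16,"pics/e.png")
crop(s,228,162,68,46,11.7,"pics/f.png")
E
```

```text
(no output)
```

View pics/d.png

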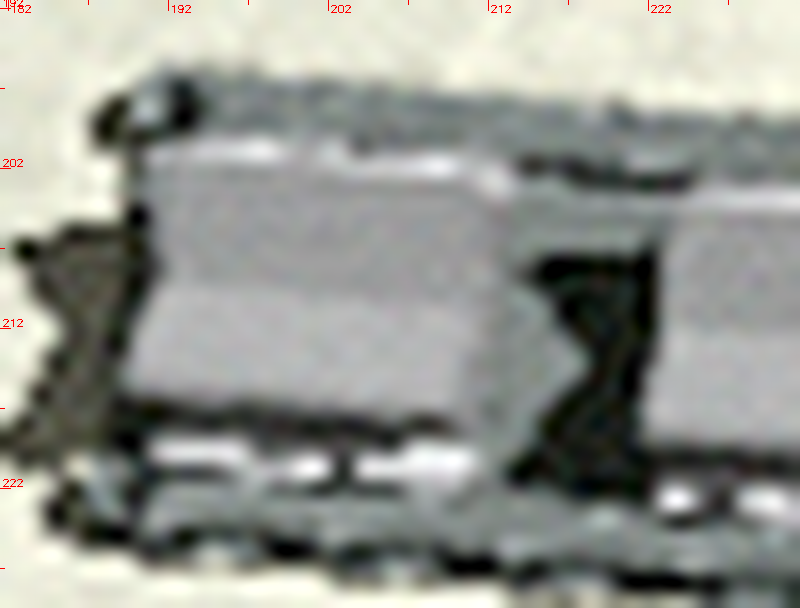

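View pics/e.png

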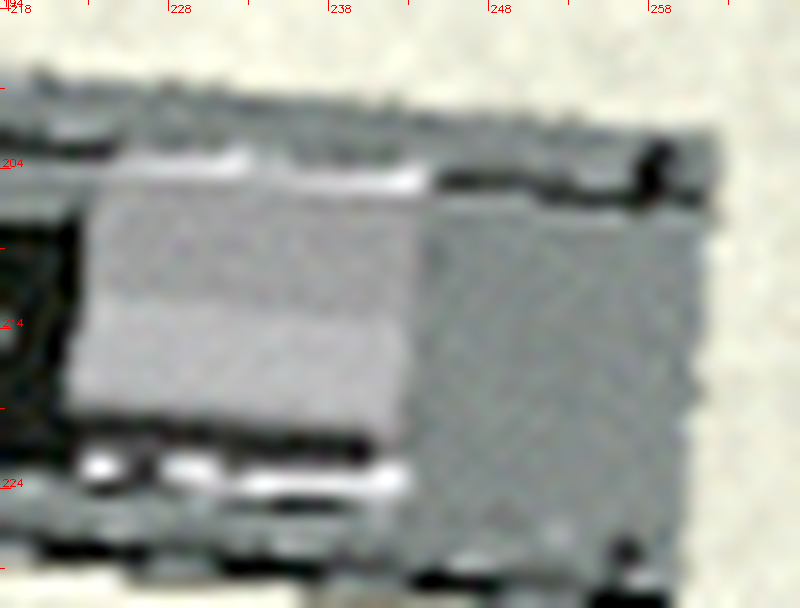

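View pics/f.png

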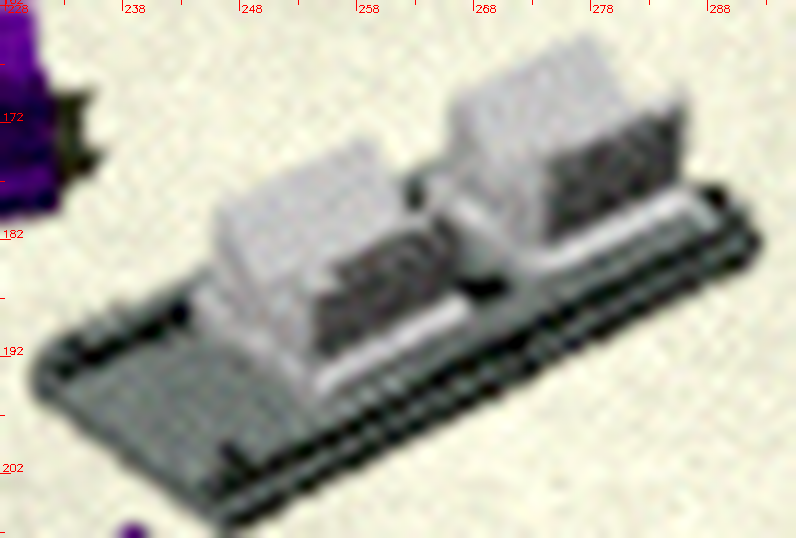

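```bash
cat > fit.py <<'E'
from h import *
from scipy.optimize import least_squares
t=load("top0");s=load("scene0")
A=lambda x,y:(x/16+181.5,y/16+191.5); B=lambda x,y:(x/16+217.5,y/16+193.5); C=lambda x,y:(x/11.7+227.5,y/11.7+161.5)
# cam, px, body(0 fixed,1 slide), bed-frame pt
h=.0162
F=[(t,A(160,270),0,(.048,0,.032)),(t,A(490,303),0,(0,0,.032)),(t,A(128,388),0,(.048,h,.048)),(t,A(465,425),0,(0,h,.048)),(t,A(150,165),0,(.048,-h,.048)),(t,A(490,190),0,(0,-h,.048)),
(s,C(455,103),0,(0,h,.048)),(s,C(585,38),0,(.048,h,.048)),(s,C(550,162),0,(0,-h,.048)),(s,C(683,95),0,(.048,-h,.048))]
S=[(t,B(95,293),1,(.024,0,.032)),(t,B(405,322),1,(-.024,0,.032)),(t,B(65,405),1,(.024,h,.048)),(t,B(395,435),1,(-.024,h,.048)),(t,B(90,185),1,(.024,-h,.048)),
(s,C(362,142),1,(.024,h,.048)),(s,C(220,208),1,(-.024,h,.048)),(s,C(318,285),1,(-.024,-h,.048)),(s,C(450,222),1,(.024,-h,.048))]
def r(p,fs,full=False):
    x,y,a,xs=p;R=np.array([[np.cos(a),-np.sin(a)],[np.sin(a),np.cos(a)]]);o=[]
    for c,px,b,P in fs:
        P=np.array(P);q=P[:2]+([xs,0] if b else [0,0]);w=np.r_[R@q+[x,y],P[2]]
        o.append(proj(c,w)[0]-px)
    return np.array(o) if full else np.ravel(o)
for fs,n in ((F+S,'both'),([f for f in F+S if f[0] is t],'top'),([f for f in F+S if f[0] is s],'scene')):
    q=least_squares(r,[.57,.17,1.5,-.07],args=(fs,),loss='soft_l1').x
    print(n,q.round(4));print(r(q,fs,True).round(1).tolist())
E
python3 fit.py
python3 - <<'E'
from h import *
t=load("top0");s=load("scene0")
crop(t,325,185,70,45,11.4,"pics/g.png");crop(s,136,220,62,45,12.8,"pics/h.png")
# larger bed length vs this one
print(np.linalg.norm(ray(t,(260.8,217),.008)-ray(t,(190.4,210),.008)), np.linalg.norm(ray(t,(209,155),.008)-ray(t,(114,132),.008)))
E
```

```text
both [ 0.5716  0.1749  1.4728 -0.0509]
[[0.3, 1.1], [-0.2, 0.7], [0.2, -0.5], [-0.3, -1.1], [0.6, -0.3], [-0.3, -0.1], [-0.3, -0.5], [0.5, -0.6], [-0.7, -0.7], [-0.1, -0.8], [-0.2, 0.3], [0.6, 0.3], [0.3, -0.8], [0.3, -0.9], [0.2, -0.8], [0.6, -0.6], [-0.2, -0.1], [-0.9, -1.5], [0.8, -2.4]]
top [ 0.5711  0.175   1.467  -0.0506]
[[0.2, 1.2], [-0.3, 1.0], [0.1, -0.4], [-0.4, -0.8], [0.6, -0.2], [-0.3, 0.1], [-0.4, 0.6], [0.4, 0.7], [0.0, -0.5], [-0.0, -0.5], [0.0, -0.5]]
scene [ 0.5744  0.1728  1.4969 -0.0531]
[[-0.2, 0.2], [0.4, -0.1], [-0.3, -0.1], [0.0, -0.4], [0.4, 0.5], [-0.2, 1.2], [-0.7, -0.2], [0.8, -1.4]]
0.17181040880336368 0.25034852212216263
```

View pics/g.png

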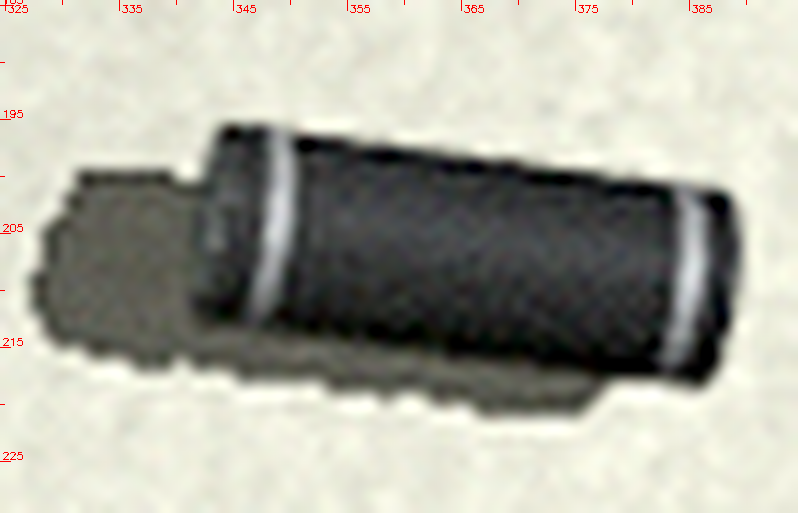

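View pics/h.png

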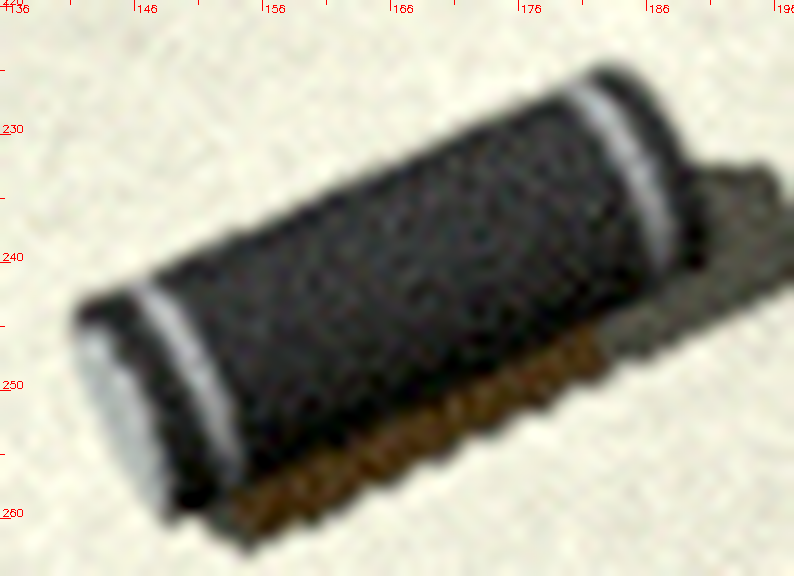

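The smaller bed is confirmed at 172 mm long, against 250 mm for the other. Its loose block is grey with a channel foot and sits at (233,213). The purple pieces at (291,190) and (237,267) are decoys. Next I'll refine the bed yaw from the rail edges and measure the barrel.

```bash
cat > m.py <<'E'
from h import *
t=load("top0");s=load("scene0")
a=lambda v:np.degrees(np.arctan2(v[1],v[0]))
g=lambda x,y:((x)/8+175.5,(y)/8+185.5)
for p,q,z in(((690,132),(150,88),.016),((672,370),(120,325),0),((690,165),(310,130),.016)):
    P,Q=ray(t,g(*p),z),ray(t,g(*q),z);print("rail",P,Q,a(Q-P))
# barrel
G=lambda x,y:(x/11.4+324.5,y/11.4+184.5); H=lambda x,y:(x/12.8+135.5,y/12.8+219.5)
def barrel(c,top,bot,b1,b2):
    R=cv2.Rodrigues(c["rvec"])[0];o=-R.T@c["tvec"]
    d=lambda p:(lambda v:v/np.linalg.norm(v))(ray(c,p,0)-o)
    n1=np.cross(d(top[0]),d(top[1]));n2=np.cross(d(bot[0]),d(bot[1]))
    n1/=np.linalg.norm(n1);n2/=np.linalg.norm(n2)
    ax=np.cross(n1,n2);ax/=np.linalg.norm(ax)
    n=n1+n2;n/=np.linalg.norm(n)  # bisecting plane
    ang=np.arccos(n1@n2);dist=.021/np.sin(ang/2)
    # horizontal axis dir : intersection of bisecting plane and z=.0298
    u=np.cross(n,[0,0,1]);u/=np.linalg.norm(u)
    p0=np.linalg.lstsq(np.array([n,[0,0,1],u]),np.array([n@o,.0298,u@o]),rcond=None)[0]
    # visible surface line = axis + .021*toward cam perp to u
    w=o-p0;w-=u*(w@u);w/=np.linalg.norm(w);sp=p0+.021*w
    res=[]
    for b in(b1,b2):
        D=d(b); A=np.array([u,-D]).T; k=np.linalg.lstsq(A,o-sp,rcond=None)[0]; res.append(p0+k[0]*u)
    print("ax",ax,a(u),"dist",dist,np.linalg.norm(o-p0),"bands",res,"mid",(res[0]+res[1])/2,np.linalg.norm(res[0]-res[1]))
barrel(t,(G(225,124),G(725,190)),(G(200,318),G(705,384)),G(271,222),G(681,282))
barrel(s,(H(85,298),H(595,68)),(H(180,518),H(700,262)),H(196,380),H(632,170))
E
python3 m.py
```

```text
rail [0.59519458 0.05678853 0.016     ] [0.61062298 0.22033764 0.016     ] 84.6109500164692
rail [0.52510102 0.06305112 0.        ] [0.54060684 0.23040004 0.        ] 84.70633557115758
rail [0.58509551 0.05689869 0.016     ] [0.59712799 0.17162096 0.016     ] 84.01250661156848
ax [0.13159216 0.98933513 0.06244599] 81.70105737262719 dist 0.9811957791414196 0.9646912678202537 bands [array([ 0.5847478, -0.1446384,  0.0298   ]), array([ 0.57267945, -0.22737464,  0.0298    ])] mid [ 0.57871363 -0.18600652  0.0298    ] 0.08361178415925079
ax [-0.0309349  -0.99302786  0.11374838] -98.30017842205362 dist 0.7948398063614981 0.8185665505555162 bands [array([ 0.57039647, -0.22953217,  0.0298    ]), array([ 0.58252926, -0.14636673,  0.0298    ])] mid [ 0.57646287 -0.18794945  0.0298    ] 0.08404579856361645
```

```bash
cat > go.py <<'E'
import sys,numpy as np
from plant import *
from scipy.spatial.transform import Rotation as Ro
BO=np.array([.5716,.1749]);BY=np.radians(84.6)
def bed(x,y,z): c,s=np.cos(BY),np.sin(BY);return np.array([BO[0]+c*x-s*y,BO[1]+s*x+c*y,z])
def down(ay): # tool y at world angle ay (deg), z down
    y=np.array([np.cos(np.radians(ay)),np.sin(np.radians(ay)),0]);z=np.array([0,0,-1.]);return np.column_stack([np.cross(y,z),y,z])
def plan(P,ay):
    s=read_state();R=Ro.from_rotvec(s["orientation"]).as_matrix()
    d=R.T@(np.array(P)-s["tool_pos"])/.1; r=Ro.from_matrix(R.T@down(ay)).as_rotvec()/np.pi
    print("t",s["t"],"pos",s["tool_pos"].round(4),"F",s["force"].round(1),"open",round(s["opening"],4),"q",s["q"].round(2))
    print("shift",d.round(3),"turn",r.round(4))
E
python3 -c "
from go import *
plan(bed(-.0975,0,.10),84.6-90)"
```

```text
t 0.1 pos [0.1493 0.5806 0.2177] F [ 0.1 -0.1 -0.6] open 0.0928 q [ 1.23  0.13  1.49  0.    1.52 -0.09]
shift [-5.254 -3.838  1.183] turn [-5.000e-04  3.000e-04  4.498e-01]
```

Call:
move_arm(
  series=[
    [-0.5,-0.36,0,0,0,0.05,-1],
    [-1,-0.73,0,0,0,0.1,-1],
    [-1,-0.73,0,0,0,0.2,-1],
    [-1,-0.73,0,0,0,0.25,-1],
  ],
)

```text
t: 0.5
tool_pos: [0.2301, 0.483, 0.2182]
orientation: [1.311, 2.854, -0.002]
force: [-0.3, -0.8, 0.2]
opening: 0.0654
```

```bash
python3 -c "
from go import *
plan(bed(-.0975,0,.10),84.6-90)"
```

```text
t 0.5 pos [0.2301 0.483  0.2182] F [-0.3 -0.8  0.2] open 0.0654 q [ 1.03 -0.04  1.67 -0.    1.52  0.32]
shift [-5.238 -0.118  1.189] turn [-0.      0.0005  0.2559]
```

Call:
move_arm(
  series=[
    [-0.5,0,0,0,0,0.04,-1],
    [-1,0,0,0,0,0.08,-1],
    [-1,0,0,0,0,0.13,-1],
    [-1,0,0,0,0,0.17,-1],
    [-1,0,0,0,0,0.21,-1],
    [-1,0,0,0,0,0.256,-1],
  ],
)

```text
t: 1.1
tool_pos: [0.294, 0.4098, 0.2182]
orientation: [2.32, 2.118, -0.001]
force: [-0.2, 0.1, -0.9]
opening: 0.0178
```

```bash
python3 -c "
from go import *
plan(bed(-.0975,0,.10),84.6-90)"
```

```text
t 1.1 pos [0.294  0.4098 0.2182] F [-0.2  0.1 -0.9] open 0.0178 q [ 0.85 -0.13  1.75  0.    1.52  0.94]
shift [-3.061  2.976  1.182] turn [-0.0002  0.0002  0.001 ]
```

Call:
move_arm(
  series=[
    [-0.35,0.35,0,0,0,0,-1],
    [-0.7,0.7,0,0,0,0,-1],
    [-1,1,0,0,0,0,-1],
  ],
)

```text
t: 1.4
tool_pos: [0.3857, 0.3005, 0.2183]
orientation: [2.313, 2.126, -0.001]
force: [0.6, -0.3, -0.2]
opening: 0.0005
```

Call:
move_arm(
  series=[
    [-0.35,0.35,0,0,0,0,-1],
    [-0.7,0.7,0,0,0,0,-1],
    [-1,1,0,0,0,0,-1],
  ],
)

```text
t: 1.7
tool_pos: [0.4772, 0.1918, 0.2183]
orientation: [2.315, 2.124, -0.001]
force: [0.2, 0.8, 0.8]
opening: 0.0002
```

Call:
move_arm(
  series=[
    [-0.35,0.3,0.35,0,0,0,-1],
    [-0.7,0.6,0.7,0,0,0,-1],
    [-1,0.8,1,0,0,0,-1],
    [-1,0.8,1,0,0,0,-1],
  ],
)

```text
t: 2.1
tool_pos: [0.5459, 0.0839, 0.1139]
orientation: [-2.315, -2.119, 0.009]
force: [-1.1, 1.2, -0.1]
opening: 0.0
```

```bash
python3 -c "
from go import *
plan(bed(-.0975,0,.10),84.6-90)"
```

```text
t 2.1 pos [0.5459 0.0839 0.1139] F [-1.1  1.2 -0.1] open 0.0 q [ 0.06  0.08  1.73 -0.    1.33  0.15]
shift [-0.046  0.171  0.138] turn [-0.002   0.0006  0.0019]
```

Call:
move_arm(
  series=[
    [-0.05,0.17,0.3,0,0,0.002,-1],
    [-0.05,0.17,0.4,0,0,0.002,-1],
    [-0.05,0.17,0.4,0,0,0.002,-1],
  ],
)

```text
t: 2.4
tool_pos: [0.5618, 0.0815, 0.0767]
orientation: [-2.318, -2.115, 0.005]
force: [-1.3, -0.2, -0.6]
opening: 0.0004
```

```bash
python3 -c "
from go import *
plan(bed(-.0975,0,.014),84.6-90)
import pickle
from h import *
for n in('top','scene'): pickle.dump(read_camera(n),open(f'pics/{n}1.pkl','wb'))
crop(load('top1'),180,180,110,60,7.2,'pics/i.png'); crop(load('scene1'),215,145,90,64,8.8,'pics/j.png')"
```

```text
t 2.4 pos [0.5618 0.0815 0.0767] F [-1.3 -0.2 -0.6] open 0.0004 q [0.05 0.16 1.72 0.   1.26 0.14]
shift [-0.036  0.012  0.627] turn [-0.0015  0.0001  0.0009]
```

View pics/i.png

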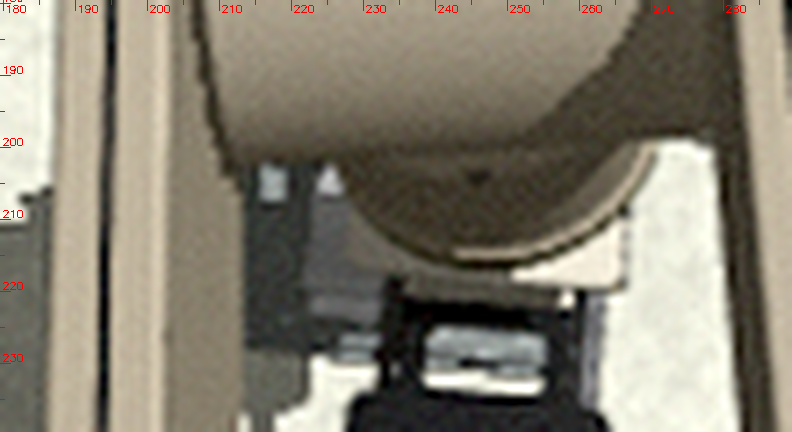

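View pics/j.png

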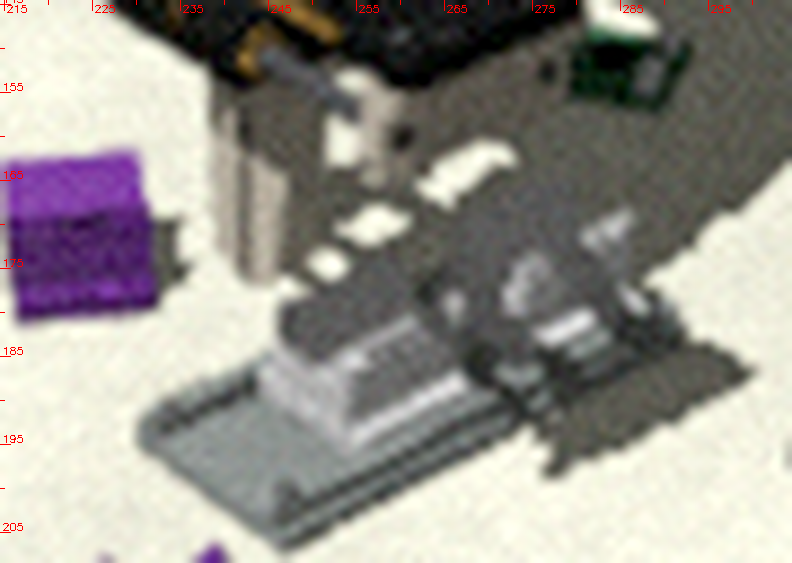

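The closed fingertips at (241,176) in the scene view are just outside the loose block's free end. I'll lower them into the channel.

Call:
move_arm(
  series=[
    [-0.04,0.01,0.2,-0.0015,0,0.001,-1],
    [-0.04,0.01,0.4,-0.0015,0,0.001,-1],
    [-0.04,0.01,0.55,-0.0015,0,0.001,-1],
    [-0.04,0.01,0.61,-0.0015,0,0.001,-1],
    [-0.04,0.01,0.61,-0.0015,0,0.001,-1],
  ],
)

```text
t: 3.0
tool_pos: [0.5641, 0.0774, 0.0175]
orientation: [2.321, 2.113, 0.004]
force: [0.4, -0.5, 0.5]
opening: 0.0006
```

```bash
python3 -c "
from go import *
plan(bed(-.0825,0,.014),84.6-90)
from h import *
print(proj(load('scene1'),bed(-.0975,0,.077)))"
```

```text
t 3.0 pos [0.5641 0.0774 0.0175] F [ 0.4 -0.5  0.5] open 0.0006 q [ 0.05  0.23  1.76 -0.    1.15  0.14]
shift [ 0.153 -0.017  0.034] turn [0.0012 0.     0.0001]
[[243.74834866 175.95915557]]
```

Call:
move_arm(
  series=[
    [0.04,-0.02,0.02,0,0,0,-1],
    [0.08,-0.02,0.02,0,0,0,-1],
    [0.12,-0.02,0.02,0,0,0,-1],
    [0.16,-0.02,0.02,0,0,0,-1],
    [0.2,-0.02,0.02,0,0,0,-1],
    [0.24,-0.02,0.02,0,0,0,-1],
    [0.28,-0.02,0.02,0,0,0,-1],
    [0.28,-0.02,0.02,0,0,0,-1],
  ],
)

```text
t: 3.8
tool_pos: [0.5652, 0.1056, 0.0156]
orientation: [2.321, 2.112, 0.005]
force: [-0.0, -0.2, 0.3]
opening: 0.0003
```

Call:
move_arm(
  series=[
    [0.02,0,0,0,0,0,-1],
    [0.04,0,0,0,0,0,-1],
    [0.06,0,0,0,0,0,-1],
    [0.08,0,0,0,0,0,-1],
    [0.08,0,0,0,0,0,-1],
  ],
)

```text
t: 4.3
tool_pos: [0.566, 0.1133, 0.0156]
orientation: [2.321, 2.112, 0.005]
force: [-0.5, -0.7, 0.2]
opening: 0.0002
```

```bash
python3 -c "
from go import *
plan(bed(-.0555,0,.0165),84.6-90)"
```

```text
t 4.3 pos [0.566  0.1133 0.0156] F [-0.5 -0.7  0.2] open 0.0002 q [ 0.11  0.26  1.74 -0.    1.15  0.2 ]
shift [ 0.063 -0.002 -0.009] turn [ 0.0015 -0.0001 -0.0001]
```

Call:
move_arm(
  series=[
    [0.01,0,0,0,0,0,-1],
    [0.02,0,0,0,0,0,-1],
    [0.03,0,0,0,0,0,-1],
    [0.04,0,0,0,0,0,-1],
    [0.04,0,0,0,0,0,-1],
  ],
)

```text
t: 4.8
tool_pos: [0.5664, 0.1172, 0.0156]
orientation: [2.321, 2.112, 0.005]
force: [0.4, -1.0, 0.2]
opening: 0.0006
```

Call:
move_arm(
  series=[
    [0.01,0,0,0,0,0,-1],
    [0.02,0,0,0,0,0,-1],
    [0.02,0,0,0,0,0,-1],
  ],
)

```text
t: 5.1
tool_pos: [0.5666, 0.1191, 0.0157]
orientation: [2.321, 2.111, 0.005]
force: [0.3, -1.1, 0.0]
opening: 0.0003
```

Call:
move_arm(
  series=[
    [0.01,0,0,0,0,0,-1],
    [0.02,0,0,0,0,0,-1],
    [0.02,0,0,0,0,0,-1],
  ],
)

```text
t: 5.4
tool_pos: [0.5665, 0.1196, 0.0157]
orientation: [2.321, 2.111, 0.002]
force: [-2.3, -6.7, 2.4]
opening: 0.0004
```

Call:
move_arm(
  series=[
    [0.01,0,0,0,0,0,-1],
    [0.01,0,0,0,0,0,-1],
    [0.01,0,0,0,0,0,-1],
  ],
)

```text
t: 5.7
tool_pos: [0.5665, 0.1196, 0.0157]
orientation: [2.321, 2.11, 0.0]
force: [-2.3, -11.8, 3.7]
opening: 0.0003
```

Call:
move_arm(
  series=[
    [-0.05,0,0,0,0,0,-1],
    [-0.15,0,0,0,0,0,-1],
    [-0.2,0,-0.3,0,0,0,-1],
    [-0.2,0,-0.8,0,0,0,-1],
    [-0.2,0,-1,0,0,0,0],
  ],
)

```text
t: 6.2
tool_pos: [0.5667, 0.1019, 0.1204]
orientation: [2.319, 2.109, 0.013]
force: [-0.1, -0.2, 0.7]
opening: 0.0048
```

```bash
python3 -c "
from go import *
plan((.5778,-.187,.12),81.7-90)"
```

```text
t 6.2 pos [0.5667 0.1019 0.1204] F [-0.1 -0.2  0.7] open 0.0048 q [ 0.09  0.12  1.68 -0.    1.33  0.18]
shift [-2.865  0.384  0.004] turn [ 0.0033 -0.0005  0.0159]
```

Call:
move_arm(
  series=[
    [-0.4,0.05,0,0,0,0,1],
    [-0.8,0.1,0,0,0,0,1],
    [-1,0.13,0,0,0,0,1],
  ],
)

```text
t: 6.5
tool_pos: [0.5681, -0.0014, 0.1162]
orientation: [2.322, 2.11, 0.006]
force: [0.6, -0.3, 0.9]
opening: 0.0277
```

Call:
move_arm(
  series=[
    [-0.4,0.05,0,0,0,0,1],
    [-0.8,0.1,0,0,0,0.01,1],
    [-1,0.13,0,0,0,0.016,1],
  ],
)

```text
t: 6.8
tool_pos: [0.5712, -0.1027, 0.1159]
orientation: [2.376, 2.049, 0.005]
force: [0.9, 0.7, 0.7]
opening: 0.0523
```

```bash
python3 -c "
from go import *
plan((.5778,-.187,.10),81.7-90)
import pickle
from h import *
pickle.dump(read_camera('top'),open('pics/top2.pkl','wb'))
crop(load('top2'),180,180,100,60,8,'pics/k.png')
crop(load('top2'),182,192,70,38,11,'pics/k.png')
pickle.dump(read_camera('scene'),open('pics/scene2.pkl','wb'))
crop(load('scene2'),222,155,80,56,10,'pics/l.png')"
```

```text
t 6.8 pos [ 0.5712 -0.1027  0.1159] F [0.9 0.7 0.7] open 0.0523 q [-0.27  0.14  1.66  0.    1.33 -0.12]
shift [-0.824  0.188  0.16 ] turn [ 0.0017  0.0001 -0.0009]
```

View pics/k.png

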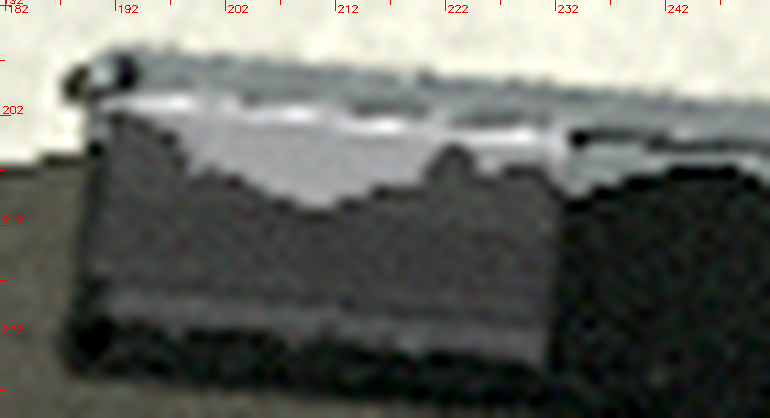

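View pics/l.png

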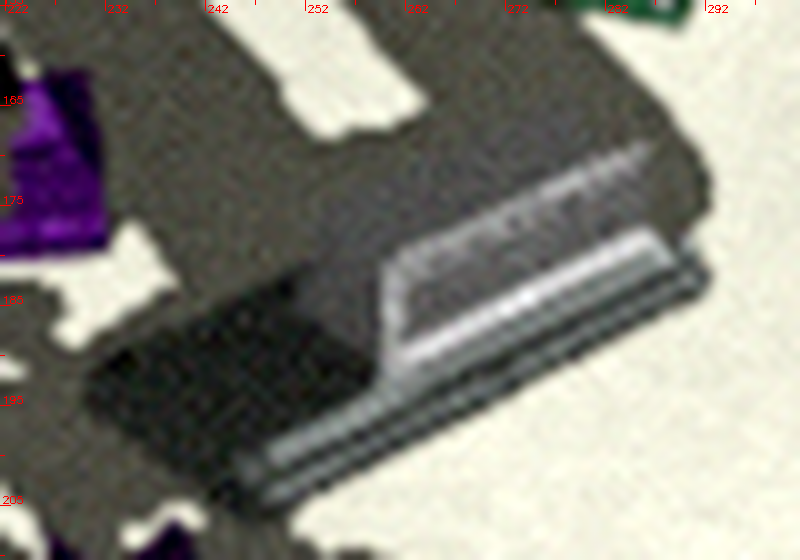

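Both views show the blocks as one continuous piece. In the top view it runs from columns 190 to 232 with no gap near (211,206), so they're flush. Now the barrel.

Call:
move_arm(
  series=[
    [-0.4,0.1,0,0,0,0,1],
    [-0.8,0.19,0,0,0,0,1],
    [-0.82,0.19,0.16,0,0,0,1],
    [-0.82,0.19,0.16,0,0,0,1],
    [-0.82,0.19,0.16,0,0,0,1],
  ],
)

```text
t: 7.4
tool_pos: [0.5777, -0.1817, 0.0988]
orientation: [2.375, 2.055, 0.004]
force: [0.6, 0.0, 0.3]
opening: 0.0926
```

```bash
python3 -c "
from go import *
plan((.5778,-.187,.011),81.7-90)
import pickle
from h import *
pickle.dump(read_camera('scene'),open('pics/scene3.pkl','wb'))
crop(load('scene3'),120,190,100,75,8,'pics/m.png')
print(proj(load('scene3'),[.5778,-.187,.1]))"
```

```text
t 7.4 pos [ 0.5777 -0.1817  0.0988] F [0.6 0.  0.3] open 0.0926 q [-0.39  0.23  1.6   0.    1.31 -0.25]
shift [-0.054  0.006  0.878] turn [ 0.0008 -0.0005  0.0003]
[[162.68352755 218.55437131]]
```

View pics/m.png

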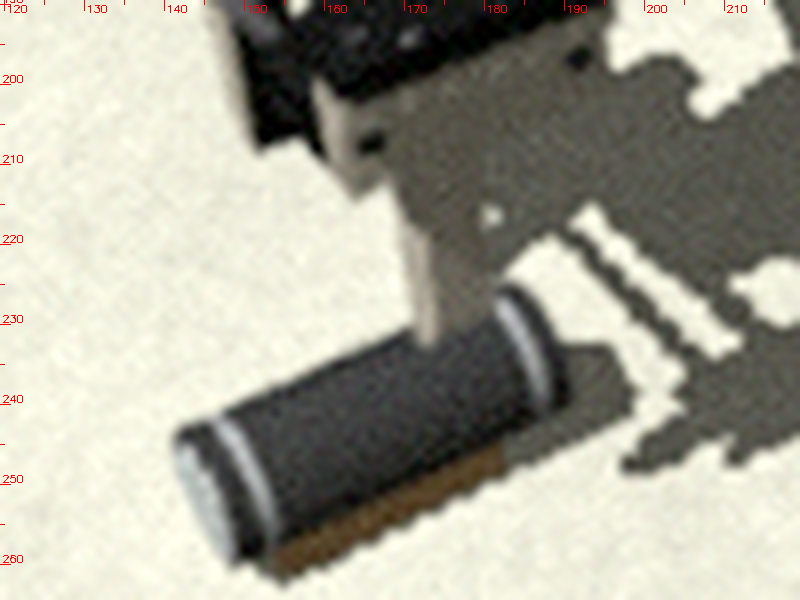

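The fingers at (174,225) straddle the barrel, so I'm lowering them.

Call:
move_arm(
  series=[
    [-0.05,0.0,0.2,0,0,0,1],
    [-0.05,0.0,0.4,0,0,0,1],
    [-0.05,0.0,0.6,0,0,0,1],
    [-0.05,0.0,0.75,0,0,0,1],
    [-0.05,0.0,0.84,0,0,0,1],
    [-0.05,0.0,0.86,0,0,0,1],
    [-0.05,0.0,0.86,0,0,0,1],
  ],
)

```text
t: 8.15
tool_pos: [0.5785, -0.1881, 0.0142]
orientation: [2.373, 2.053, 0.005]
force: [-0.1, -0.1, 0.7]
opening: 0.0932
```

```bash
python3 -c "
from go import *
plan((.5778,-.187,.011),81.7-90)"
```

```text
t 8.15 pos [ 0.5785 -0.1881  0.0142] F [-0.1 -0.1  0.7] open 0.0932 q [-0.4   0.33  1.65  0.    1.16 -0.26]
shift [ 0.01  -0.009  0.032] turn [ 0.0016 -0.0001  0.0001]
```

Call:
move_arm(
  series=[
    [0.01,-0.01,0.03,0,0,0,1],
    [0.01,-0.01,0.03,0,0,0,0.5],
    [0.01,-0.01,0.03,0,0,0,-1],
    [0.01,-0.01,0.03,0,0,0,-1],
    [0.01,-0.01,0.03,0,0,0,-1],
    [0.01,-0.01,0.03,0,0,0,-1],
    [0.01,-0.01,0.03,0,0,0,-1],
    [0.01,-0.01,0.03,0,0,0,-1],
  ],
  squeeze=8,
)

```text
t: 8.95
tool_pos: [0.5772, -0.1872, 0.0108]
orientation: [2.374, 2.053, 0.005]
force: [-11.2, 2.6, 7.8]
opening: 0.042
```

Call:
move_arm(
  series=[
    [0,0,0,0,0,0,-1],
    [0,0,0,0,0,0,-1],
    [0,0,0,0,0,0,-1],
  ],
  squeeze=25,
)

```text
t: 9.25
tool_pos: [0.5771, -0.1872, 0.0108]
orientation: [2.374, 2.053, 0.005]
force: [-3.2, -0.1, 3.0]
opening: 0.0414
```

Call:
move_arm(
  series=[
    [0,0,-0.05,0,0,0,-1],
    [0,0,-0.2,0,0,0,-1],
    [0,0,-0.5,0,0,0,-1],
    [0,0,-0.8,0,0,0,-1],
    [0,0,-1,0,0,0,-1],
    [0,0,-1,0,0,0,-1],
    [0,0,-1,0,0,0,-1],
  ],
)

```text
t: 9.95
tool_pos: [0.5773, -0.1873, 0.1114]
orientation: [2.373, 2.052, 0.006]
force: [-0.0, 0.0, -2.1]
opening: 0.0415
```

```bash
python3 -c "
from go import *
plan(bed(0,0,.11),84.6-90)
import pickle
from h import *
for n in('scene','top'): pickle.dump(read_camera(n),open(f'pics/{n}4.pkl','wb'))
crop(load('scene4'),120,170,100,75,8,'pics/n.png');crop(load('top4'),320,180,100,60,8,'pics/o.png')"
```

```text
t 9.95 pos [ 0.5773 -0.1873  0.1114] F [-0.   0.  -2.1] open 0.0415 q [-0.4   0.22  1.59  0.    1.33 -0.25]
shift [ 3.576 -0.579  0.01 ] turn [ 0.002   0.0001 -0.0161]
```

View pics/n.png

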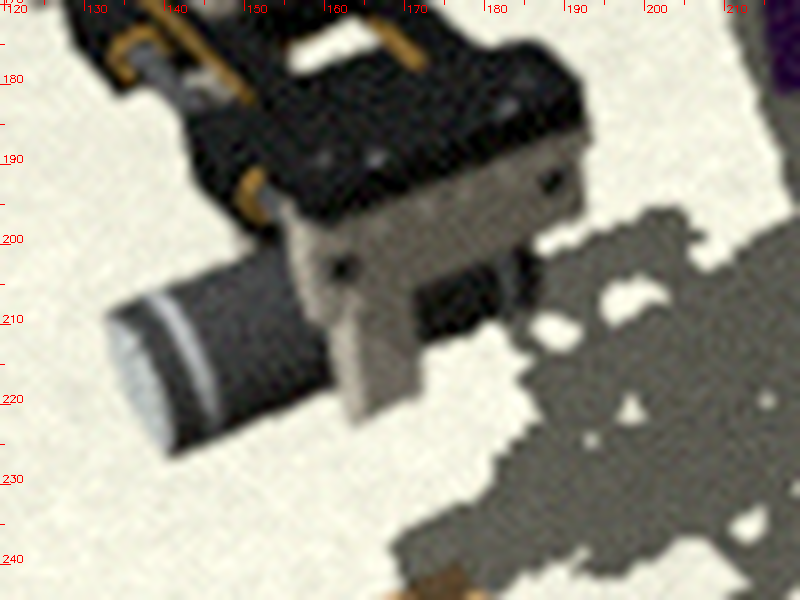

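View pics/o.png

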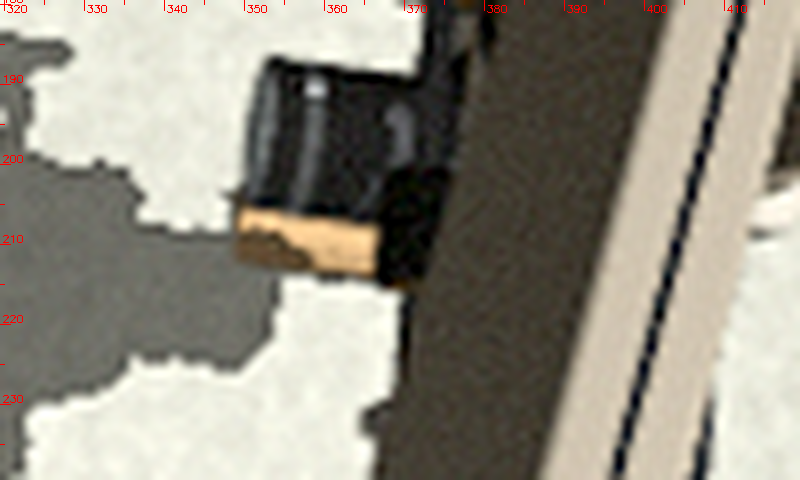

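```bash
python3 -c "
from h import *
s=load('scene4');t=load('top4')
c=np.array([.5773,-.1873,.1304]);a=np.radians(81.7);u=np.array([np.cos(a),np.sin(a),0]);v=np.array([-u[1],u[0],0]);w=np.array([0,0,1.])
for k in(-.052,-.0418,.0418,.052):
  th=np.linspace(0,2*np.pi,73);P=c+k*u+.021*(np.cos(th)[:,None]*v+np.sin(th)[:,None]*w)
  for C,o,n in((s,(120,170),'s'),(t,(320,180),'t')):
    p=(proj(C,P)-o+.5)*8; print(n,k,'min',p.min(0).round(),'max',p.max(0).round(),'ymin at x',p[p[:,1].argmin(),0].round(),'ymax at x',p[p[:,1].argmax(),0].round())
"
```

```text
s -0.052 min [104. 306.] max [179. 458.] ymin at x 109.0 ymax at x 172.0
t -0.052 min [625. 106.] max [679. 263.] ymin at x 660.0 ymax at x 642.0
s -0.0418 min [142. 291.] max [217. 442.] ymin at x 147.0 ymax at x 210.0
t -0.0418 min [587. 101.] max [639. 258.] ymin at x 622.0 ymax at x 603.0
s 0.0418 min [431. 174.] max [509. 318.] ymin at x 443.0 ymax at x 498.0
t 0.0418 min [279.  61.] max [317. 217.] ymin at x 308.0 ymax at x 288.0
s 0.052 min [464. 160.] max [542. 304.] ymin at x 477.0 ymax at x 531.0
t 0.052 min [242.  56.] max [278. 212.] ymin at x 271.0 ymax at x 250.0
```

The barrel is held level. The predicted end ellipses match the image to within about 1 mm at both the near end (172,457) and the far end. Carrying it to the bed.

Call:
move_arm(
  series=[
    [0.2,-0.03,0,0,0,0,-1],
    [0.5,-0.08,0,0,0,0,-1],
    [0.8,-0.13,0,0,0,0,-1],
    [1,-0.16,0,0,0,0,-1],
  ],
)

```text
t: 10.45
tool_pos: [0.574, -0.0838, 0.1086]
orientation: [2.376, 2.055, 0.002]
force: [-0.0, 0.0, -2.0]
opening: 0.0413
```

Call:
move_arm(
  series=[
    [0.35,-0.06,0,0,0,0,-1],
    [0.7,-0.11,0,0,0,0,-1],
    [1,-0.16,0,0,0,0,-1],
  ],
)

```text
t: 10.75
tool_pos: [0.5727, 0.0171, 0.1087]
orientation: [2.376, 2.054, 0.002]
force: [0.5, -0.8, -2.3]
opening: 0.0415
```

Call:
move_arm(
  series=[
    [0.35,-0.06,0,0,0,-0.005,-1],
    [0.7,-0.11,0,0,0,-0.01,-1],
    [1,-0.16,0,0,0,-0.016,-1],
    [1,-0.16,0,0,0,-0.016,-1],
  ],
)

```text
t: 11.15
tool_pos: [0.5711, 0.1201, 0.1087]
orientation: [2.319, 2.118, 0.002]
force: [0.4, -0.3, -2.4]
opening: 0.0416
```

```bash
python3 -c "
from go import *
plan(bed(0,0,.08),84.6-90)"
```

```text
t 11.15 pos [0.5711 0.1201 0.1087] F [ 0.4 -0.3 -2.4] open 0.0416 q [0.12 0.16 1.66 0.   1.32 0.21]
shift [ 0.546 -0.045  0.287] turn [ 0.0005 -0.0002  0.0012]
```

Call:
move_arm(
  series=[
    [0.25,-0.02,0,0,0,0,-1],
    [0.5,-0.045,0.1,0,0,0,-1],
    [0.54,-0.045,0.2,0,0,0.001,-1],
    [0.54,-0.045,0.27,0,0,0.001,-1],
    [0.54,-0.045,0.27,0,0,0.001,-1],
  ],
)

```text
t: 11.65
tool_pos: [0.5718, 0.1694, 0.081]
orientation: [2.327, 2.109, -0.001]
force: [0.1, 0.6, -2.2]
opening: 0.0414
```

```bash
python3 -c "
from go import *
plan(bed(0,0,.0427),84.6-90)
import pickle
from h import *
for n in('scene','top'): pickle.dump(read_camera(n),open(f'pics/{n}5.pkl','wb'))
crop(load('scene5'),215,130,100,75,8,'pics/p.png');crop(load('top5'),170,170,100,60,8,'pics/q.png')"
```

```text
t 11.65 pos [0.5718 0.1694 0.081 ] F [ 0.1  0.6 -2.2] open 0.0414 q [ 0.2   0.23  1.64 -0.    1.28  0.3 ]
shift [ 0.055 -0.008  0.383] turn [ 0.0002  0.0006 -0.0013]
```

View pics/p.png

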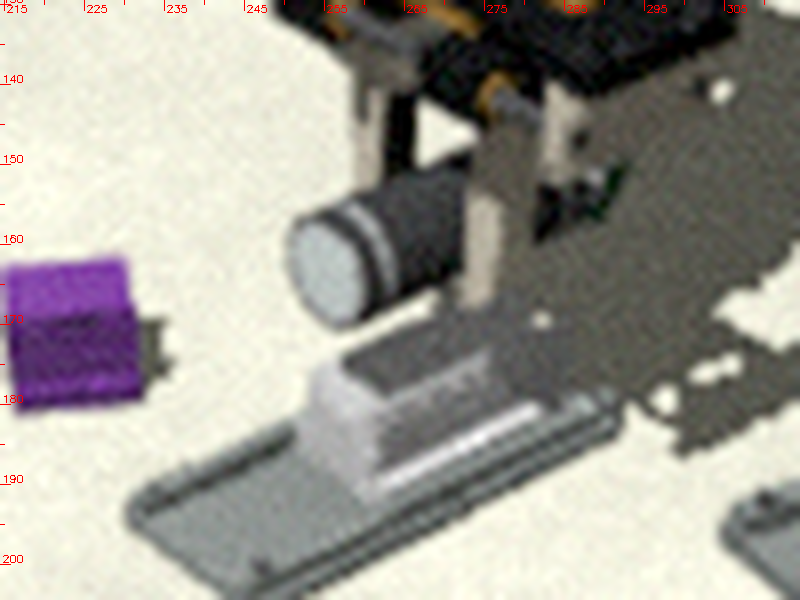

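View pics/q.png

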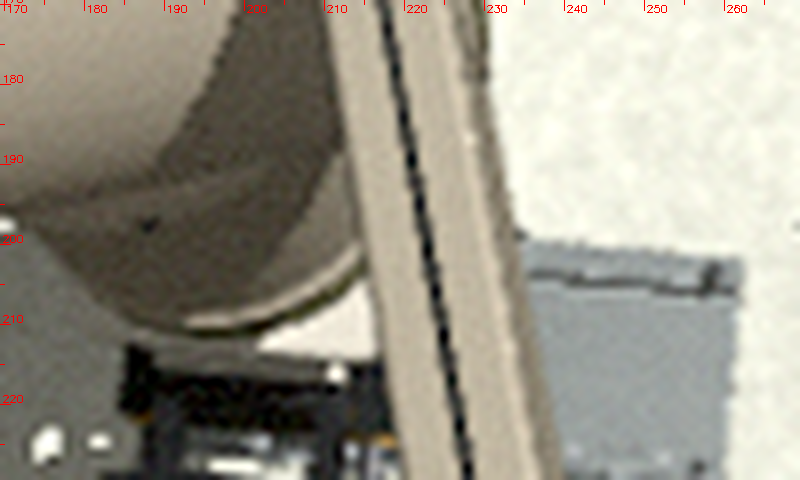

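Barrel is above the joint and the blocks are contiguous, with the loose block's end face at (255,180). Lowering in stages.

Call:
move_arm(
  series=[
    [0.05,-0.01,0.1,0,0,-0.001,-1],
    [0.05,-0.01,0.2,0,0,-0.001,-1],
    [0.05,-0.01,0.27,0,0,-0.001,-1],
    [0.05,-0.01,0.3,0,0,-0.001,-1],
    [0.05,-0.01,0.3,0,0,-0.001,-1],
  ],
)

```text
t: 12.25
tool_pos: [0.5724, 0.1756, 0.0526]
orientation: [2.322, 2.112, 0.003]
force: [-0.5, 0.5, -3.0]
opening: 0.0415
```

```bash
python3 -c "
from go import *
plan(bed(0,0,.0427),84.6-90)"
```

```text
t 12.25 pos [0.5724 0.1756 0.0526] F [-0.5  0.5 -3. ] open 0.0415 q [ 0.21  0.26  1.65 -0.    1.22  0.31]
shift [-0.008 -0.008  0.099] turn [ 0.001   0.0002 -0.0001]
```

Call:
move_arm(
  series=[
    [-0.01,-0.01,0.02,0,0,0,-1],
    [-0.01,-0.01,0.04,0,0,0,-1],
    [-0.01,-0.01,0.06,0,0,0,-1],
    [-0.01,-0.01,0.06,0,0,0,-1],
  ],
  squeeze=15,
)

```text
t: 12.65
tool_pos: [0.5719, 0.1749, 0.0474]
orientation: [2.322, 2.112, 0.005]
force: [0.2, 0.0, -2.0]
opening: 0.0416
```

Call:
move_arm(
  series=[
    [0,0,0.01,0,0,0,-1],
    [0,0,0.02,0,0,0,-1],
    [0,0,0.02,0,0,0,-1],
  ],
)

```text
t: 12.95
tool_pos: [0.572, 0.1749, 0.0455]
orientation: [2.322, 2.112, 0.005]
force: [-0.7, -0.8, -1.6]
opening: 0.042
```

Call:
move_arm(
  series=[
    [0,0,0.01,0,0,0,-1],
    [0,0,0.02,0,0,0,-1],
    [0,0,0.02,0,0,0,-1],
  ],
)

```text
t: 13.25
tool_pos: [0.5719, 0.175, 0.0437]
orientation: [2.322, 2.112, 0.005]
force: [-1.7, 0.2, 0.3]
opening: 0.0418
```

Call:
move_arm(
  series=[
    [0,0,0.01,0,0,0,-1],
    [0,0,0.01,0,0,0,-1],
  ],
)

```text
t: 13.45
tool_pos: [0.5718, 0.175, 0.0433]
orientation: [2.322, 2.112, 0.004]
force: [-5.1, -0.1, 7.2]
opening: 0.0417
```

Call:
move_arm(
  series=[
    [0,-0.005,0,0,0,0,-0.05],
    [0,-0.005,0,0,0,0,0.1],
    [0,-0.005,0,0,0,0,0.5],
    [0,-0.005,0,0,0,0,0.5],
    [0,-0.005,0,0,0,0,0.5],
    [0,-0.005,0,0,0,0,0.5],
  ],
)

```text
t: 14.05
tool_pos: [0.5716, 0.175, 0.0426]
orientation: [2.321, 2.111, 0.005]
force: [0.3, 0.1, 0.2]
opening: 0.0698
```

Call:
move_arm(
  series=[
    [0,0,-0.1,0,0,0,0.5],
    [0,0,-0.4,0,0,0,0.5],
    [0,0,-0.7,0,0,0,0.5],
    [0,0,-0.9,0,0,0,0.5],
    [0,0,-0.9,0,0,0,-1],
    [0,0,-0.9,0,0,0,-1],
  ],
)

```text
t: 14.65
tool_pos: [0.5715, 0.1751, 0.1333]
orientation: [2.321, 2.111, 0.007]
force: [0.1, -1.1, -0.6]
opening: 0.058
```

```bash
python3 -c "
from go import *
plan(bed(0,0,.09),84.6-90)
import pickle
from h import *
for n in('scene','top'): pickle.dump(read_camera(n),open(f'pics/{n}6.pkl','wb'))
crop(load('scene6'),225,145,80,60,10,'pics/r.png')
c=np.r_[bed(0,0,.0617)];u=bed(1,0,0)-bed(0,0,0);v=bed(0,1,0)-bed(0,0,0);w=np.array([0,0,1.])
for k in(-.052,-.0418,.0418,.052):
  th=np.linspace(0,2*np.pi,73);P=c+k*u+.021*(np.cos(th)[:,None]*v+np.sin(th)[:,None]*w)
  p=(proj(load('scene6'),P)-(225,145)+.5)*10; print(k,'min',p.min(0).round(),'max',p.max(0).round(),'ymin at x',p[p[:,1].argmin(),0].round(),'ymax at x',p[p[:,1].argmax(),0].round())
"
```

```text
t 14.65 pos [0.5715 0.1751 0.1333] F [ 0.1 -1.1 -0.6] open 0.058 q [ 0.21  0.17  1.6  -0.    1.36  0.31]
shift [-0.002 -0.002  0.433] turn [ 0.0019 -0.0001 -0.0001]
-0.052 min [269. 230.] max [370. 373.] ymin at x 299.0 ymax at x 343.0
-0.0418 min [296. 217.] max [398. 359.] ymin at x 327.0 ymax at x 370.0
0.0418 min [511. 118.] max [613. 255.] ymin at x 544.0 ymax at x 578.0
0.052 min [535. 106.] max [638. 243.] ymin at x 569.0 ymax at x 603.0
```

View pics/r.png

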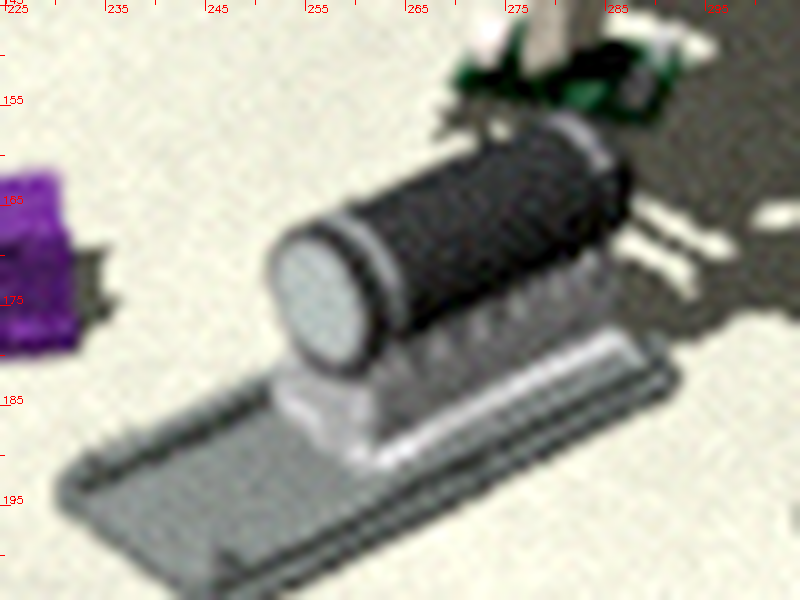

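The barrel now lies in the V. Its near end, lowest at (260,182), and its far end at (288,163) match the predicted centred, seated pose to about 1 mm. Next I'll close the fingers and press on it from above.

Call:
move_arm(
  series=[
    [0,0,0.1,0.001,0,0,-1],
    [0,0,0.2,0.002,0,0,-1],
    [0,0,0.3,0.002,0,0,-1],
    [0,0,0.35,0.002,0,0,-1],
    [0,0,0.4,0.002,0,0,-1],
    [0,0,0.4,0.002,0,0,-1],
    [0,0,0.4,0.002,0,0,-1],
  ],
)

```text
t: 15.45
tool_pos: [0.5714, 0.175, 0.0927]
orientation: [-2.323, -2.113, 0.001]
force: [0.5, 0.3, -1.4]
opening: 0.0006
```

```bash
python3 -c "
from go import *
plan(bed(0,0,.0827),84.6-90)"
```

```text
t 15.45 pos [0.5714 0.175  0.0927] F [ 0.5  0.3 -1.4] open 0.0006 q [0.21 0.22 1.63 0.   1.3  0.31]
shift [-0.001  0.002  0.1  ] turn [-0.0005 -0.     -0.0002]
```

Call:
move_arm(
  series=[
    [0,0,0.02,0,0,0,-1],
    [0,0,0.04,0,0,0,-1],
    [0,0,0.06,0,0,0,-1],
    [0,0,0.075,0,0,0,-1],
    [0,0,0.085,0,0,0,-1],
    [0,0,0.09,0,0,0,-1],
    [0,0,0.09,0,0,0,-1],
  ],
)

```text
t: 16.15
tool_pos: [0.5713, 0.175, 0.0836]
orientation: [-2.323, -2.113, 0.002]
force: [-0.1, -0.3, -0.7]
opening: 0.0003
```

Call:
move_arm(
  series=[
    [0,0,0.005,0,0,0,-1],
    [0,0,0.01,0,0,0,-1],
    [0,0,0.01,0,0,0,-1],
  ],
)

```text
t: 16.45
tool_pos: [0.5715, 0.1751, 0.083]
orientation: [-2.323, -2.113, 0.001]
force: [-0.9, -0.0, 3.0]
opening: 0.0006
```

Call:
move_arm(
  series=[
    [0,0,0.005,0,0,0,-1],
    [0,0,0.005,0,0,0,-1],
  ],
)

```text
t: 16.65
tool_pos: [0.5716, 0.1751, 0.0829]
orientation: [-2.323, -2.113, 0.001]
force: [-2.1, -0.0, 6.2]
opening: 0.0005
```

Call:
move_arm(
  series=[
    [0,0,0.005,0,0,0,-1],
    [0,0,0.01,0,0,0,-1],
    [0,0,0.01,0,0,0,-1],
    [0,0,0.01,0,0,0,-1],
  ],
)

```text
t: 17.05
tool_pos: [0.5718, 0.1751, 0.0828]
orientation: [-2.324, -2.114, -0.0]
force: [-4.6, -1.2, 11.4]
opening: 0.0006
```

Call:
move_arm(
  series=[
    [0,-0.005,0.002,0,0,0,-1],
    [0,-0.007,0.005,0,0,0,-1],
    [0,-0.007,0.005,0,0,0,-1],
    [0,-0.007,0.005,0,0,0,-1],
  ],
)

```text
t: 17.45
tool_pos: [0.5718, 0.1752, 0.0828]
orientation: [2.324, 2.114, 0.002]
force: [-2.6, -1.1, 12.5]
opening: 0.0009
```

```bash
python3 -c "
from go import *
plan(bed(0,0,.0827),84.6-90)"
```

```text
t 17.45 pos [0.5718 0.1752 0.0828] F [-2.6 -1.1 12.5] open 0.0009 q [0.21 0.23 1.64 0.   1.28 0.31]
shift [-0.003 -0.002  0.001] turn [ 0.0003 -0.0002 -0.0001]
```

Call:
move_arm(
  series=[
    [0,-0.005,0.004,0,0,0,-1],
    [0,-0.01,0.007,0,0,0,-1],
    [0,-0.01,0.007,0,0,0,-1],
    [0,-0.01,0.007,0,0,0,-1],
    [0,-0.01,0.007,0,0,0,-1],
  ],
)

```text
t: 17.95
tool_pos: [0.5717, 0.1752, 0.0828]
orientation: [2.323, 2.112, 0.004]
force: [-2.0, -1.9, 13.3]
opening: 0.0008
```

```bash
python3 -c "
from go import *
import pickle
from h import *
for n in('scene','top'): pickle.dump(read_camera(n),open(f'pics/{n}7.pkl','wb'))
plan(bed(0,0,.0827),84.6-90)
crop(load('scene7'),225,145,80,60,10,'pics/s.png')
cv2.imwrite('pics/t.png',load('scene7')['frame'][:,:,::-1])"
```

```text
t 18.05 pos [0.5718 0.1752 0.0828] F [-2.7 -2.4 14.1] open 0.0001 q [ 0.21  0.22  1.64 -0.    1.28  0.31]
shift [-0.003 -0.001  0.001] turn [ 0.001  -0.0002 -0.0002]
```

View pics/s.png

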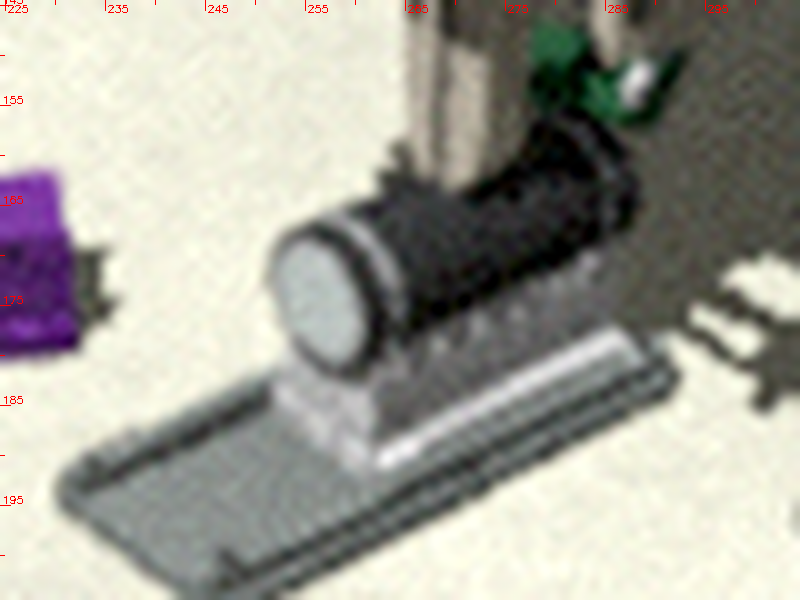

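View pics/t.png

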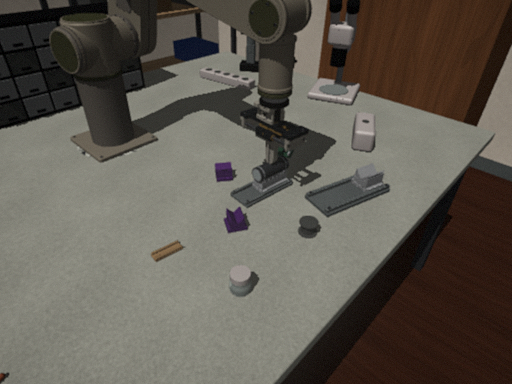

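The barrel is seated, with all bystanders where they were. I'll trim off the small sideways force, then bring the press to 15 N.

Call:
move_arm(
  series=[
    [-0.003,-0.005,0.003,0,0,0,-1],
    [-0.003,-0.005,0.003,0,0,0,-1],
    [-0.003,-0.005,0.003,0,0,0,-1],
    [-0.003,-0.005,0.003,0,0,0,-1],
  ],
)

```text
t: 18.45
tool_pos: [0.5717, 0.1752, 0.0828]
orientation: [2.323, 2.112, 0.006]
force: [-0.1, -2.3, 13.7]
opening: 0.0003
```

Call:
move_arm(
  series=[
    [0,0,0,0,0,0,-1],
    [0,0,0,0,0,0,-1],
    [0,0,0,0,0,0,-1],
    [0,0,0,0,0,0,-1],
    [0,0,0,0,0,0,-1],
  ],
)

```text
t: 18.95
tool_pos: [0.5717, 0.1752, 0.0828]
orientation: [2.323, 2.112, 0.006]
force: [-0.2, -0.7, 13.9]
opening: 0.0008
```

Call:
move_arm(
  series=[
    [0,0,0,0,0,0,-1],
    [0,0,0,0,0,0,-1],
    [0,0,0,0,0,0,-1],
    [0,0,0,0,0,0,-1],
    [0,0,0,0,0,0,-1],
  ],
)

```text
t: 19.45
tool_pos: [0.5717, 0.1752, 0.0828]
orientation: [2.323, 2.112, 0.006]
force: [0.5, -1.7, 12.9]
opening: 0.0007
```

Call:
move_arm(
  series=[
    [-0.001,0,0.003,0,0,0,-1],
    [-0.001,0,0.003,0,0,0,-1],
    [-0.001,0,0.003,0,0,0,-1],
    [-0.001,0,0.003,0,0,0,-1],
    [-0.001,0,0.003,0,0,0,-1],
  ],
)

```text
t: 19.95
tool_pos: [0.5717, 0.1751, 0.0828]
orientation: [2.323, 2.112, 0.006]
force: [-1.2, -1.5, 16.2]
opening: 0.0006
```

Call:
move_arm(
  series=[
    [0,0,0,0,0,0,-1],
    [0,0,0,0,0,0,-1],
    [0,0,0,0,0,0,-1],
    [0,0,0,0,0,0,-1],
    [0,0,0,0,0,0,-1],
  ],
)

```text
t: 20.45
tool_pos: [0.5718, 0.1752, 0.0828]
orientation: [2.322, 2.112, 0.006]
force: [-0.4, -1.3, 16.7]
opening: 0.0006
```

```bash
python3 -c "
from go import *
s=read_state();print(s['force'],s['tool_pos'],s['t']);print(close_job())"
```

```text
[-0.43923391 -1.27664772 16.66736384] [0.5717568  0.175169   0.08280714] 20.45
the job is handed in; nothing more can be done
None
```

I slid the loose V-block flush, laid the barrel in the V over the joint, and handed the job in at 20.5 s with the closed fingertips still pressing on it.

**Slide block:** I pushed it along its channel until it stopped against the fixed block at about 12 N. The images then showed no gap between the two blocks.

**Barrel position:** I lifted it level off its rest, lowered it in the grip until it touched, released it so it settled in the V, and pressed it from above. Its outline matched the predicted centred, seated pose to about 1 mm. Contact came at 82.8–83.0 mm against 82.7 mm expected.

**Pressing force:** The last reading was 16.7 N downward (readings wander by about 1 N), with under 1.5 N sideways. Along the way, up to 5 N showed sideways, and I trimmed that off.

**What was left alone:** The spool, jar, circuit board and purple look-alikes looked unmoved in the last scene picture, judged by eye only.

**Checks I couldn't make:** The arm hid the joint from the top camera at the end. Contact on all four flanks is therefore inferred from the height and the outline, not seen directly.

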